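# Feed a filter cartridge into its dock with a push stick

## Robot

A 7-joint arm with a two-finger parallel gripper is mounted at the origin on the work surface. World frame = base frame: x ahead of the robot, y to its left, z up, the work surface at z = 0. Lengths are in m, angles in rad, forces in N, time in s.
With the tool pointing down it reaches from about 0.4 to 0.85 m from the base axis. Payload 6.9 kg.
Tool frame: the origin (TCP) lies midway between the tips of the shut fingers; the grasp point (between the pads) lies behind it (ctrl.pinch_z is the z of the grasp point in the tool frame, in m); z points along the fingers, y is the direction in which the jaws open and shut (so a half turn about z gives the same grasp; the last joint's range is limited). The gripper opens to 85 mm and grips with 20 to 120 N. Pads are 22 mm wide; open, the fingers measure 114 mm over their backs; the gripper's body (76 mm by 85 mm) begins 54 mm behind the grasp point. The pads swing forward as they close: fully open they stand 13 mm farther back than shut.
Start: joints at [0.105, 0.507, -0.238, 1.5, 0.126, 1.149, -0.155], TCP at [0.625, -0, 0.231] pointing down, gripper open.
Joint ranges: [-3.08, 3.08], [-0.24, 2.05], [-1.43, 1.35], [0, 2.5], [-1.52, 4.66], [0.17, 1.96], [-2.89, 2.89]. Speed limits (rad/s): [2.39, 2.39, 3.14, 3.14, 3.14, 3.14, 3.14].

## Interface

Orientations are given as a unit quaternion [w, x, y, z].
In Python, from station import ctrl, get_state, vision, ticket, models gives the robot as it stands. Calls block until the motion is done:
- ctrl.movep(position, orientation): joint-space move of the TCP to a pose.
- ctrl.movel(position, frame=None, max_speed=0.15): straight line of the TCP; frame=None keeps the orientation; max_speed is the mean speed in m/s.
- ctrl.set_joints(angles): joint-space move.
- ctrl.ungrasp() and ctrl.close_gripper(force=None): open the fingers fully, or close them until they stop; force is the grip in N (None keeps the last).
- ctrl.pause(seconds).
- ctrl.ik(position, orientation): joint angles nearest the present ones, or None.
- get_state(): the state.
- vision.grab_frame(name): name is "scene" or "side" or "wrist"; returns (picture, depth): 400x640x3 uint8, blue, green, red; 400x640 float32, m along the optical axis (not along the pixel's ray), 0 where there is no reading.
- vision.camera_info(name): a dict with "mtx" (3x3 intrinsics, pixels), "R" (3x3) and "t" (3): a world point X has camera coordinates R X + t; the wrist camera has in their place "hand_eye" (4x4, takes a point from camera to tool coordinates, whose origin is the TCP and whose axes are the flange's). Camera axes: x right, y down, z forward; pixel columns grow to the right and rows downward; lengths in m; the calibration is good to about 2 mm. A picture is of the moment at which its call begins: read the wrist's pose just before it. camera_info takes no time and is no camera call.
A pose or a line that the arm cannot do raises ctrl.Unreachable and nothing moves.
- ticket.close_job(): hands the job in, once; it reports no verdict.
Trained networks look in the newest picture that a camera, given by its name, has taken for a name from the list of things; names that differ only in an ending like _2 or _b are one class to them, and where a whole thing is asked for, a point or a joint stands for the part that bears it (a point fixed in the world has none). Each returns a list of dicts, best first, with "p" (0 to 1); they miss things now and then, are a little off and sometimes report something else, mostly with a low value. They report only what shows in the picture. A call takes as long as a camera call. They do not tell look-alikes from the thing itself.
- models.recognise(camera, target): "point" ([column, row] in pixels, amid what is visible of it).
- models.masks_of(camera, target): "mask" (400x640 bool, what is visible of it) and "point" ([column, row] in pixels, amid what is visible of it).
The state is a dict: "time": time; "qpos": joint angles; "qd": joint speeds; "tau": joint torques, N m; "tcp_pos": TCP position; "eef_rot": TCP orientation; "contact_force": force on the tool from outside, world axes, zero at the start; "wrist_torque": the same for the moment, N m; "width": finger opening in m.
Only numpy, scipy, OpenCV 4.12 (cv2) and the standard library are available. Lean on these libraries where they do the work, as an engineer would, in place of code of your own. Each camera call takes 0.05 s, during which the arm holds its last target.

## Task

Load the water-filter cartridge for the coffee machine: with the wooden push stick (never with the fingers) push the white cartridge from the open tray into the covered channel of the steel dock until it has passed under the spring pawl and the pawl has dropped behind it. Feel your way: where the pawl sits along the channel is not known exactly, and the cartridge cracks if pushed with more than 18 N. Then draw the stick out, set it down on the counter clear of the dock, and leave the mug, the jug and the tamper where they are.

Things in the scene. Friction and masses are not known exactly. Their poses are not given: they have to be found in the camera images.
- dock: Steel dock fixed to the counter: plate 280 x 100 mm whose top, 8 mm above the counter, is the sliding floor. Origin: counter level, on the centre line, below the covered channel's mouth. +x: feed direction, z up. Plate from x -130 to +150 mm. x -130 to -90: open. x -90 to -20: open tray, upright wings (tops 26 mm above the counter) funnel from 76 to 27 mm inside width. Then the channel.
- mouth (a point): Mouth of the covered channel: at the dock's x = 0, on the centre line, 18 mm above the counter. The straight channel, 27 mm wide inside, runs from x -20 to +150 mm, walls 32 mm high above the counter; from x 0 on a roof (underside 32, top 37 mm above the counter) with a 14 mm wide slot along its middle. On the roof sits a black carriage with the pawl, up to 65 mm high.
- pawl (a joint): Lift (m) of the spring pawl in the roof slot; its black knob shows it. 0: down, tip 5 mm lower than a cartridge's top. A ramp about 15 mm long lets the cartridge lift it (4 to 8 N of push); 0.004 to 0.005 on top of the cartridge; back to 0 once that is fully past. Its rear face lies 58 to 78 mm past the mouth, different each time; the cartridge ends up beyond that face.
- buffer (a joint): Travel (m) of the rubber-faced spring buffer in the channel; 0: free. Its face lies 33 mm past the pawl's rear face, so the 36 mm cartridge must press it in 3 mm before the pawl drops; 1.2 N per mm, hard stop at 7 mm. Let go, it holds the cartridge back against the pawl, about 3 mm in.
- cartridge_center (a point): Centre of the white plastic filter cartridge, a smooth block 36 mm long (its x), 24 mm wide, 20 mm high with a grey band, 20 to 45 g, lying loose in the dock's open tray, a little askew. It is fed along the dock's +x.
- stick_grip (a point): Grip point of the wooden push stick (70 g), in its upright handle, 45 mm above its underside: handle 50 mm long (x), 16 mm wide (y), 14 to 62 mm above the underside; the point is mid-length and mid-width. The blade below, 18 mm wide and 14 mm high, runs from 35 mm behind to 145 mm ahead (+x) of the point. Stands upright on its blade on the counter.
- stick_tip (a point): Middle of the flat front (pushing) end of the push stick's blade: 145 mm ahead of the grip point along the stick's x, 7 mm above its underside.
- tamper: Bystander: steel coffee tamper, 58 mm across, 85 mm high, standing on the counter; origin under its centre.
- cup: Bystander: white mug, 80 mm across, 62 mm high, handle at +y; origin under its centre.
- pitcher: Bystander: steel milk jug, 84 mm across, 95 mm high, handle at +y; origin under its centre.
Mind the look-alikes: they are no part of the job. Of the things shaped like the part that bears stick_grip, the wooden one is meant.

How it is judged:
On the way, in this order (a step that is already met when the one before it is completed fails the run):
1. the stick has pushed the cartridge into the covered channel (x of cartridge_center in the frame of dock above 0 m and contact force between stick and cartridge above 0.1 N), for 0.05 s.
2. the cartridge, pushed by the stick, lifts the pawl (value of joint pawl above 0.0035 m and contact force between stick and cartridge above 0.3 N), for 0.05 s.
3. the pawl has dropped behind the cartridge (x of cartridge_center in the frame of dock between 0.066 and 0.11 m and value of joint pawl below 0.002 m and z of cartridge_center in the frame of dock below 0.026 m), for 0.2 s.
At the end, for the whole second after the job is handed in: The cartridge is in the covered channel beyond the pawl (its centre 66 to 110 mm past the mouth), the pawl is down (lift under 2 mm) behind it; the stick is let go and rests on the counter (its grip point lower than 55 mm), not touching the dock or the cartridge; all at rest (all of step 3 and linear speed of each of cartridge, stick below 0.01 m/s and contact force between stick and dock below 0.05 N and contact force between stick and cartridge below 0.05 N and height (world z) of stick_grip below 0.055 m and contact force between stick and the fingers below 0.05 N).
It fails at once if the cartridge is pushed by the stick with more than 18 N (contact force between stick and cartridge above 18 N).
It fails at once if the fingers touch the cartridge (contact force between the fingers and cartridge above 0.3 N).
It fails at once if the tamper is knocked or moved by more than 20 mm (distance of tamper from where it was at the start of the episode above 0.02 m or angle between tamper's own z axis and vertical above 0.3 rad).
It fails at once if the cup is knocked or moved by more than 20 mm (distance of cup from where it was at the start of the episode above 0.02 m or angle between cup's own z axis and vertical above 0.3 rad).
It fails at once if the pitcher is knocked or moved by more than 20 mm (distance of pitcher from where it was at the start of the episode above 0.02 m or angle between pitcher's own z axis and vertical above 0.3 rad).
It also fails if it takes over 66 s, if anything falls off the work surface, if the arm or the gripper's body presses on something with over 40 N, if the wrist force passes 120 N, or if a joint passes its speed limit or range.

## Working session

There is one attempt and no reset: what is moved stays moved. The work goes in short steps, each a Python script; the robot and the scene stay as the last script left them, time stands still between calls to the robot, and variables do not carry over. Pictures are saved under pics/ and viewed, and the job is handed in when it is done.

```bash
ls; mkdir -p pics; python3 - <<'E'
from station import ctrl, get_state, vision, ticket, models
import cv2
for n in ["scene","side","wrist"]:
    im,d=vision.grab_frame(n); cv2.imwrite(f"pics/{n}0.png",im)
    print(n,vision.camera_info(n))
    for t in ["dock","stick_grip","cartridge_center","pawl","tamper","cup","pitcher"]:
        r=models.recognise(n,t); print(t,[(round(x["p"],2),[int(v) for v in x["point"]]) for x in r])
s=get_state(); print(s, ctrl.pinch_z)
E
```

```text
pics
scene {'mtx': array([[444.38894709,   0.        , 317.43814702],
       [  0.        , 444.38894709, 195.80165759],
       [  0.        ,   0.        ,   1.        ]]), 'R': array([[-7.51432604e-01,  6.59809845e-01, -9.49409069e-05],
       [ 4.47467302e-01,  5.09497915e-01, -7.34972713e-01],
       [-4.84893860e-01, -5.52324942e-01, -6.78096677e-01]]), 't': array([ 0.40302055, -0.15618447,  1.227678  ])}
dock [(0.58, [337, 291])]
stick_grip [(0.98, [202, 243]), (0.89, [284, 159]), (0.7, [359, 195]), (0.56, [337, 122])]
cartridge_center [(0.71, [309, 247])]
pawl [(0.59, [349, 279])]
tamper [(0.86, [208, 173])]
cup [(0.51, [365, 307])]
pitcher [(0.75, [267, 326])]
side {'mtx': array([[428.7746638 ,   0.        , 320.3266503 ],
       [  0.        , 428.7746638 , 197.67736679],
       [  0.        ,   0.        ,   1.        ]]), 'R': array([[-0.82804201, -0.56057214, -0.01026169],
       [-0.32790629,  0.49904639, -0.80214099],
       [ 0.45477895, -0.66084157, -0.5970465 ]]), 't': array([0.40333232, 0.2170027 , 0.79820422])}
dock [(0.59, [249, 238])]
stick_grip [(0.73, [269, 157
[... 1003 characters left out ...]
1.2, 'qpos': array([ 0.10552397,  0.50750056, -0.23757279,  1.5002133 ,  0.12569533,
        1.14886091, -0.15476781]), 'qd': array([-0.0010787 ,  0.00080935, -0.0011967 , -0.00093751, -0.00125178,
       -0.0009672 ,  0.00069899]), 'tau': array([-7.59171180e-04, -6.20362544e+01, -2.18445227e+00, -2.49955237e+01,
        1.40688018e-02,  2.09098558e-03,  4.40124481e-06]), 'tcp_pos': array([ 6.24996006e-01, -5.18545027e-05,  2.31269080e-01]), 'eef_rot': array([-4.24571384e-06,  7.07120814e-01,  7.07092748e-01, -3.52304797e-07]), 'contact_force': array([-0.48881771,  0.0747295 , -0.5466625 ]), 'wrist_torque': array([ 0.03490677, -0.01970682, -0.03323889]), 'width': 0.08494738053739047} -0.0187
```

View pics/scene0.png

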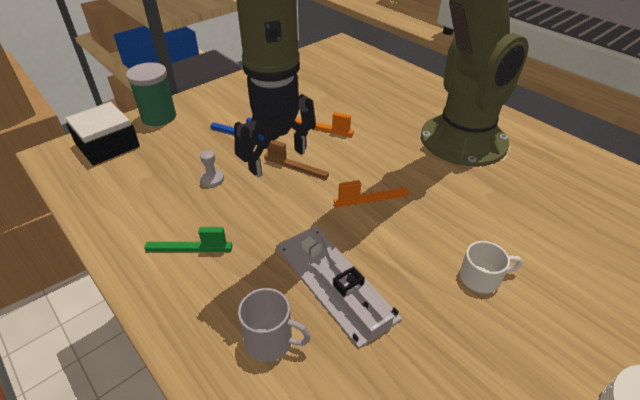

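View pics/side0.png

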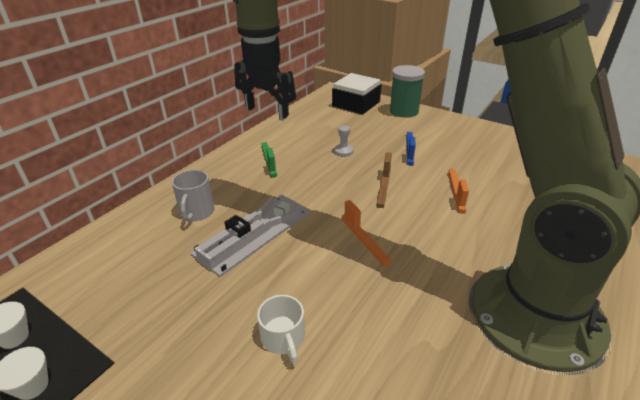

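View pics/wrist0.png

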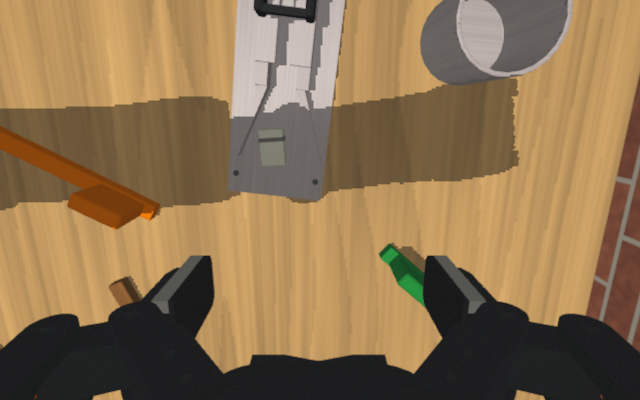

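```bash
cat > h.py <<'E'
from station import ctrl, get_state, vision, ticket, models
import cv2, numpy as np
from scipy.spatial.transform import Rotation as Rot
def R_of(q): return Rot.from_quat([q[1],q[2],q[3],q[0]])
def grab(n):
    s=get_state(); im,d=vision.grab_frame(n); c=vision.camera_info(n)
    K=c["mtx"]; v,u=np.mgrid[0:400,0:640]
    P=np.stack([(u-K[0,2])/K[0,0]*d,(v-K[1,2])/K[1,1]*d,d],-1)
    if n=="wrist":
        T=c["hand_eye"]; P=P@T[:3,:3].T+T[:3,3]; P=P@R_of(s["eef_rot"]).as_matrix().T+s["tcp_pos"]
    else: P=(P-c["t"])@c["R"]
    P[d==0]=np.nan
    return im,P
def rect(pts):
    r=cv2.minAreaRect((pts[:,:2]*1000).astype(np.float32)); return r
E
python3 - <<'E'
from h import *
for n,bx in [("scene",(140,80,440,280)),("side",(240,120,500,280))]:
    im,P=grab(n); x0,y0,x1,y1=bx
    cv2.imwrite(f"pics/crop_{n}.png",cv2.resize(im[y0:y1,x0:x1],None,fx=2.6,fy=2.6))
    for t in ["stick_grip","cartridge_center","dock","pawl"]:
        for r in models.masks_of(n,t):
            p=P[r["mask"]]; p=p[~np.isnan(p[:,0])]
            if len(p)<10: continue
            col=im[r["mask"]].mean(0).astype(int)
            print(n,t,round(r["p"],2),np.round(r["point"]),"bgr",col,"med",np.round(np.median(p,0),3),"z",np.round(np.percentile(p[:,2],[2,98]),3),"rect",np.round(rect(p),1) if 0 else rect(p))
E
```

```text
scene stick_grip 0.97 [338. 126.] bgr [ 23  82 154] med [ 0.243 -0.247  0.019] z [0.    0.064] rect ((366.09576416015625, -146.11929321289062), (538.7781982421875, 165.26870727539062), 52.28234100341797)
scene stick_grip 0.76 [283. 158.] bgr [ 40  70 105] med [ 0.441 -0.236  0.016] z [0.003 0.063] rect ((428.1619567871094, -209.42178344726562), (22.663368225097656, 180.52694702148438), 22.52826690673828)
scene stick_grip 0.71 [203. 244.] bgr [ 49 105  45] med [ 0.745 -0.12   0.016] z [0.003 0.064] rect ((762.5431518554688, -151.99884033203125), (35.24618911743164, 179.7257537841797), 48.53944396972656)
scene stick_grip 0.64 [228. 127.] bgr [120  67  40] med [ 0.474 -0.459  0.015] z [0.001 0.066] rect ((532.9913940429688, -244.7081298828125), (555.802978515625, 124.84154510498047), 68.11454772949219)
scene stick_grip 0.57 [357. 194.] bgr [ 16  67 135] med [ 0.405 -0.013  0.016] z [0.003 0.064] rect ((352.62548828125, -28.626144409179688), (88.16449737548828, 181.20262145996094), 61.276153564453125)
scene cartridge_center 0.71 [312. 248.] bgr [ 97 108 112] med [0.583 0.033 0.028] z [0.
[... 1393 characters left out ...]
0.035 0.026] z [0.011 0.03 ] rect ((577.5444946289062, 31.070781707763672), (23.67776107788086, 36.52846908569336), 1.0886592864990234)
side dock 0.91 [250. 238.] bgr [118 123 129] med [0.577 0.16  0.015] z [0.001 0.038] rect ((598.770263671875, 110.7305908203125), (291.8840026855469, 117.65126037597656), 82.38414001464844)
side pawl 0.65 [282. 206.] bgr [ 99 109 108] med [0.577 0.033 0.026] z [0.009 0.03 ] rect ((586.54541015625, 21.5004940032959), (38.84843063354492, 57.3267822265625), 6.554482460021973)
side pawl 0.44 [233. 224.] bgr [31 31 31] med [0.598 0.165 0.064] z [0.055 0.067] rect ((602.3536987304688, 164.6162872314453), (25.712148666381836, 13.746079444885254), 7.644408226013184)
```

View pics/crop_scene.png

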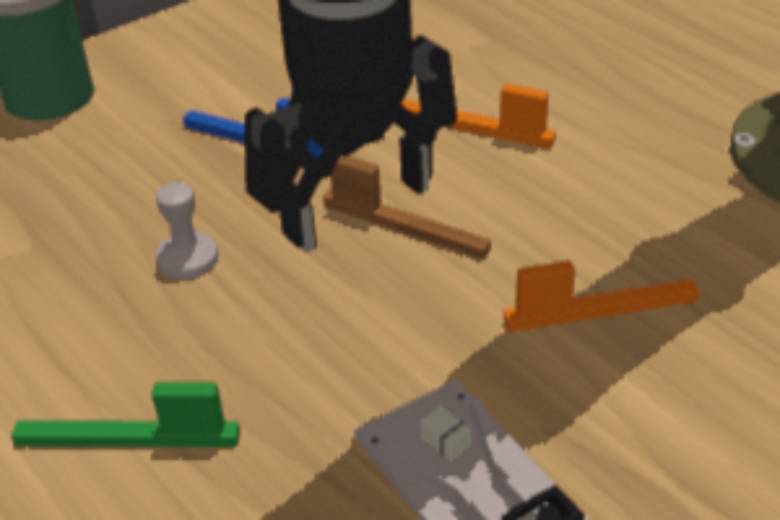

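View pics/crop_side.png

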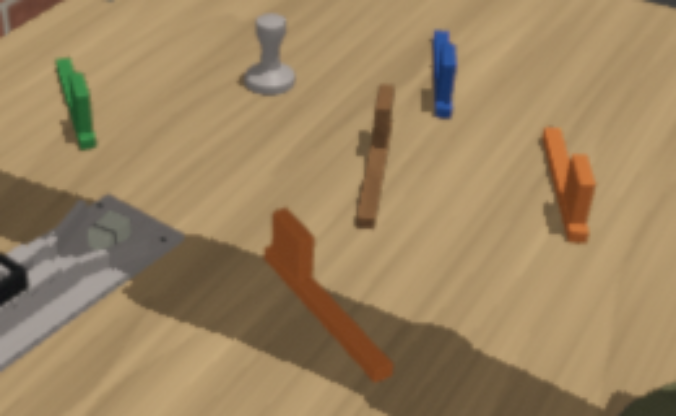

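Wooden-stick candidates in the scene picture are green (212,240), brown (283,158), orange (357,194), orange (338,126) and blue (228,127). Only the brown one at (283,158) is wood, and the crop confirms it. Next I measure the dock and the stick from above.

```bash
cat >> h.py <<'E'
def quat(yaw): # tool x along world yaw, z down
    c,s=np.cos(yaw),np.sin(yaw)
    M=np.array([[c,s,0],[s,-c,0],[0,0,-1.]])
    q=Rot.from_matrix(M).as_quat(); return [q[3],q[0],q[1],q[2]]
E
python3 - <<'E'
from h import *
ctrl.movep([0.585,0.17,0.30],quat(np.radians(83)))
im,P=grab("wrist"); cv2.imwrite("pics/w1.png",im); np.savez("w1.npz",im=im,P=P)
for t in ["cartridge_center","dock","pawl","pitcher"]:
    for r in models.masks_of("wrist",t):
        p=P[r["mask"]]; p=p[~np.isnan(p[:,0])]
        print(t,round(r["p"],2),np.round(r["point"]),np.round(np.median(p,0),4),rect(p))
        np.savez(f"m_{t}.npz",m=r["mask"])
ctrl.movep([0.43,-0.12,0.28],quat(np.radians(112.5)))
im,P=grab("wrist"); cv2.imwrite("pics/w2.png",im); np.savez("w2.npz",im=im,P=P)
for r in models.masks_of("wrist","stick_grip"):
    p=P[r["mask"]]; p=p[~np.isnan(p[:,0])]
    h=p[p[:,2]>0.056]; b=p[(p[:,2]<0.02)&(p[:,2]>0.009)]
    print("stick",round(r["p"],2),np.round(r["point"]),im[r["mask"]].mean(0),rect(p),"top",len(h),rect(h) if len(h) else 0,"blade",rect(b) if len(b) else 0)
print(get_state()["time"])
E
```

```text
cartridge_center 0.61 [328. 268.] [0.5802 0.0328 0.0282] ((580.577880859375, 28.803951263427734), (23.90486717224121, 36.082916259765625), 3.3268094062805176)
dock 0.6 [332. 196.] [0.597  0.1301 0.0089] ((595.9642333984375, 115.96319580078125), (283.640380859375, 102.87971496582031), 83.04966735839844)
pawl 0.47 [334. 174.] [0.6002 0.1624 0.0653] ((599.4671630859375, 156.59153747558594), (27.106704711914062, 14.225737571716309), 84.4360122680664)
pitcher 0.72 [483. 182.] [0.7774 0.1288 0.0592] ((783.72705078125, 118.24031066894531), (100.73360443115234, 176.0112762451172), 61.43492889404297)
pitcher 0.6 [99. 70.] [0.3543 0.3009 0.0327] ((352.68743896484375, 317.18487548828125), (80.35758972167969, 132.94920349121094), 37.592193603515625)
stick 0.98 [243. 343.] [103.39736347  56.41431262  29.04613936] ((412.6776123046875, -264.83935546875), (35.104087829589844, 290.9694519042969), 7.997611999511719) top 306 ((412.8173828125, -252.34817504882812), (22.976343154907227, 267.1220703125), 6.198505401611328) blade ((430.36346435546875, -376.6185302734375), (17.808982849121094, 69.8762130737
[... 885 characters left out ...]
5.18405151367188), (23.434858322143555, 189.06053161621094), 21.44837188720703) top 554 ((446.78350830078125, -260.1871643066406), (15.384248733520508, 48.581600189208984), 21.301393508911133) blade ((426.83978271484375, -209.27346801757812), (18.01141929626465, 178.25364685058594), 21.589763641357422)
stick 0.56 [131. 215.] [ 12.41216821  81.7333731  160.34685356] ((252.49615478515625, -286.6959228515625), (28.842151641845703, 157.9915771484375), 28.106460571289062) top 713 ((235.94139099121094, -244.7045440673828), (15.894729614257812, 48.44218444824219), 28.04446029663086) blade ((256.50201416015625, -284.58331298828125), (19.784711837768555, 157.94407653808594), 28.106462478637695)
4.075
```

View pics/w1.png

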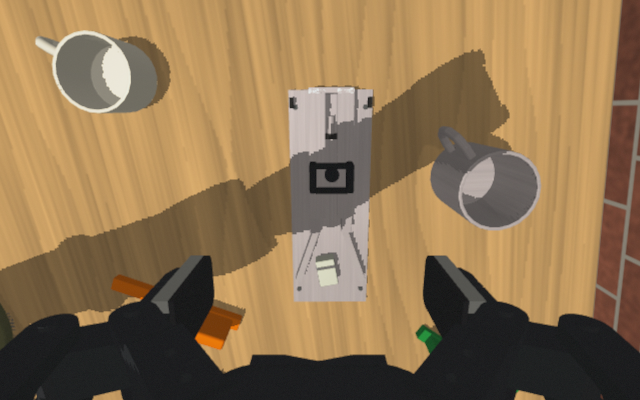

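View pics/w2.png

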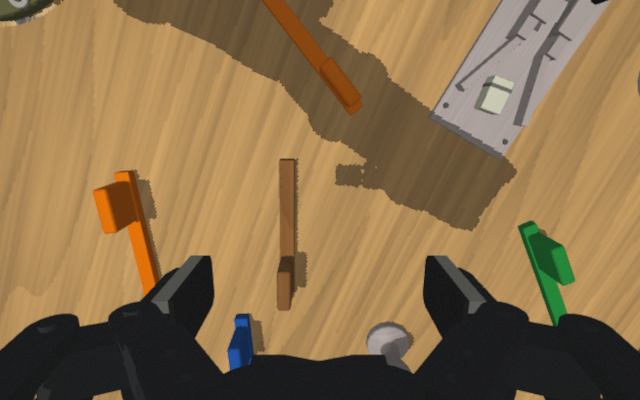

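```bash
python3 - <<'E'
from h import *
d=np.load("w1.npz"); P=d["P"]; m=np.load("m_dock.npz")["m"]
p=P[m]; p=p[~np.isnan(p[:,0])]
for lo,hi in [(.004,.012),(.033,.04),(.022,.03),(.0,.045)]:
    q=p[(p[:,2]>lo)&(p[:,2]<hi)]; r=rect(q); print(lo,hi,len(q),r, np.round(np.sort(np.round(cv2.boxPoints(r),1),0).tolist(),1).tolist())
# center line by slices along axis
yaw=np.radians(83.05); ex=np.array([np.cos(yaw),np.sin(yaw)]); ey=np.array([-ex[1],ex[0]]); o=np.array([.5948,.1060])
allp=P.reshape(-1,3); allp=allp[~np.isnan(allp[:,0])]
L=np.c_[(allp[:,:2]-o)@ex,(allp[:,:2]-o)@ey,allp[:,2]]*1000
for a in range(-130,150,20):
    s=L[(L[:,0]>a)&(L[:,0]<a+20)&(abs(L[:,1])<70)]
    pl=s[(s[:,2]>4)]; rf=s[(s[:,2]>30)&(s[:,2]<41)]; 
    print(a,"plate y",np.round(np.percentile(pl[:,1],[.5,99.5]),1),"roof y",len(rf),np.round(np.percentile(rf[:,1],[1,99]),1) if len(rf)>5 else "")
e=L[(abs(L[:,1])<40)&(L[:,2]>4)]; print("x ext",np.percentile(e[:,0],[.1,99.9]))
rf=L[(L[:,2]>34)&(L[:,2]<41)&(abs(L[:,1])<25)]; print("roof x",np.percentile(rf[:,0],[.5,99.5]))
bl=L[(L[:,2]>42)&(L[:,2]<75)&(abs(L[:,1])<30)&(abs(L[:,0]-60)<60)]; print("carriage",np.percentile(bl,[1,50,99],axis=0))
m=np.load("m_cartridge_center.npz")["m"]; c=P[m]; c=c[c[:,2]>.025]; r=rect(c); cc=np.array(r[0])/1000
print("cart",r,(cc-o)@ex,(cc-o)@ey,"rel yaw",90+r[2]-83.05)
im,Q=grab("scene")
for t in ["tamper","cup","pitcher"]:
    for r in models.masks_of("scene",t): 
        q=Q[r["mask"]];q=q[q[:,2]>.01]; print(t,r["p"],cv2.minEnclosingCircle((q[:,:2]*1000).astype(np.float32)),np.median(q,0))
E
```

```text
0.004 0.012 10152 ((595.0662231445312, 114.25538635253906), (280.2511291503906, 100.2326431274414), 83.4089126586914) [[529.2, -30.7], [561.4, -19.2], [628.8, 247.7], [660.9, 259.2]]
0.033 0.04 3606 ((601.3550415039062, 169.75588989257812), (169.4320526123047, 51.06603240966797), 83.45166778564453) [[566.3, 82.7], [585.6, 88.5], [617.1, 251.0], [636.4, 256.8]]
0.022 0.03 671 ((596.6410522460938, 125.4742660522461), (233.23828125, 92.17633056640625), 82.8745346069336) [[536.4, 4.0], [565.4, 15.5], [627.9, 235.5], [656.8, 246.9]]
0.0 0.045 14816 ((595.9091796875, 115.9556884765625), (283.61212158203125, 102.77217102050781), 83.04966735839844) [[527.7, -31.0], [562.1, -18.6], [629.8, 250.5], [664.1, 262.9]]
-130 plate y [-49.8  49.5] roof y 0 
-110 plate y [-49.2  49.1] roof y 1 
-90 plate y [-48.9  50. ] roof y 6 [-5.5  9.8]
-70 plate y [-49.1  49.7] roof y 5 
-50 plate y [-48.5  49.4] roof y 0 
-30 plate y [-48.9  50.3] roof y 172 [-24.7  26.2]
-10 plate y [-48.2  49.9] roof y 389 [-24.2  26.1]
10 plate y [-48.9  50.7] roof y 494 [-24.4  25.9]
30 plate y [-48.1  59.3] roof y 191 [-15.
[... 264 characters left out ...]
xt [-130.59802143  148.57162671]
roof x [ -1.18156101 148.62532965]
carriage [[ 34.00989407 -23.2595551   44.93465023]
 [ 54.5694776    0.97360907  58.86126543]
 [ 68.01834608  25.30773262  66.59477528]]
cart ((580.541259765625, 28.770919799804688), (23.827926635742188, 36.021217346191406), 3.3268094062805176) -0.07838696285472846 0.0048090078031756125 rel yaw 10.27680940628052
tamper 0.64 ((612.309814453125, -306.47515869140625), 30.18368148803711) [ 0.61770679 -0.29918391  0.03099155]
cup 0.6 ((355.7164001464844, 308.47882080078125), 57.01622772216797) [0.36298282 0.3028147  0.04046709]
pitcher 0.6 ((760.42529296875, 147.7437744140625), 59.69202423095703) [0.76426223 0.14219433 0.06171987]
```

```bash
python3 - <<'E'
from h import *
q=quat(np.radians(111.4)); g=[.4468,-.2603]
ctrl.movep(g+[.12],q); ctrl.movel(g+[.0263])
s0=get_state(); ctrl.close_gripper(90); ctrl.pause(.2); s=get_state()
print(s["width"],s["contact_force"],s0["contact_force"],s["tcp_pos"],s["time"])
im,P=grab("side"); cv2.imwrite("pics/s2.png",cv2.resize(im[100:280,280:560],None,fx=2.6,fy=2.6))
ctrl.movel(g+[.0263+.10]); s=get_state(); print(s["width"],s["contact_force"])
im,P=grab("side"); cv2.imwrite("pics/s3.png",cv2.resize(im[60:280,240:560],None,fx=2.4,fy=2.4))
for r in models.masks_of("side","stick_grip"):
    p=P[r["mask"]]; p=p[~np.isnan(p[:,0])]
    if np.median(p[:,2])>.09: print(r["p"],r["point"],np.percentile(p[:,2],[1,50,99]),rect(p))
E
```

```text
0.014836850946721483 [-0.78832198 -0.54087103  5.5465123 ] [-0.33310055 -0.19078173 -0.37050917] [ 0.44691802 -0.26041505  0.02654685] 6.75
0.015345752827818044 [ 0.0399071   0.31997473 -1.29090823]
0.89 [390.3, 149.0] [-0.00028074  0.11367133  0.16228497] ((455.01690673828125, -268.7662048339844), (27.069656372070312, 314.99658203125), 23.986906051635742)
```

View pics/s3.png

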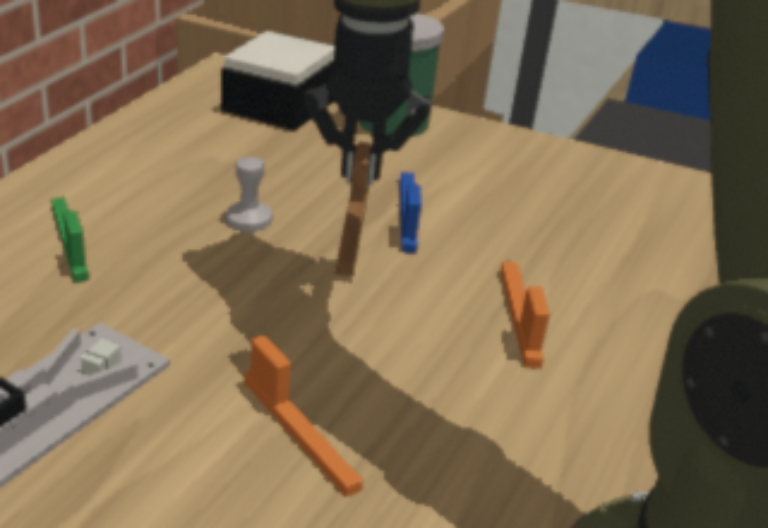

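```bash
cat >> h.py <<'E'
YAW=np.radians(83.4); EX=np.array([np.cos(YAW),np.sin(YAW)]); EY=np.array([-EX[1],EX[0]]); O=np.array([.5939,.1053])
QD=quat(YAW)
def tcp(tipx,y,under):  # tip dock x (mm), lateral mm, underside height mm
    xy=O+EX*(tipx-145)/1000+EY*y/1000; return [xy[0],xy[1],.0263+under/1000]
def todock(p): p=np.asarray(p); return np.c_[(p[:,:2]-O)@EX,(p[:,:2]-O)@EY,p[:,2]]*1000
E
python3 - <<'E'
from h import *
ctrl.movep(tcp(-120,0.5,110),QD); ctrl.movel(tcp(-120,.5,60))
im,P=grab("wrist"); cv2.imwrite("pics/w4.png",im)
for r in models.masks_of("wrist","stick_grip"):
    p=P[r["mask"]]; p=p[~np.isnan(p[:,0])]; L=todock(p)
    L=L[(abs(L[:,1])<40)&(L[:,2]>50)]
    if len(L)<50: continue
    b=L[L[:,2]<95]; b=b[b[:,0]<np.percentile(b[:,0],98)]
    rc=cv2.minAreaRect(b[:,:2].astype(np.float32))
    print(r["p"],r["point"],"tipx",np.percentile(L[:,0],[1,99.5]),rc,"pitch fit",np.polyfit(b[:,0],b[:,2],1), np.median(b[:,2][b[:,0]>-150]))
s=get_state(); print(s["contact_force"],s["time"],s["qpos"])
E
```

```text
0.92 [317.0, 177.4] tipx [-286.64056619 -160.26505761] ((-208.444580078125, 0.3612957000732422), (94.87733459472656, 18.882837295532227), 0.6831002831459045) pitch fit [-3.84986051e-02  6.69504035e+01] nan
[ 0.38309424 -0.97599487 -0.10892114] 8.9667 [ 0.2382692   0.59024871 -0.00863774  1.79347743  0.00728395  0.75631633
  0.10964822]
  return _methods._mean(a, axis=axis, dtype=dtype,
  ret = ret.dtype.type(ret / rcount)
```

View pics/w4.png

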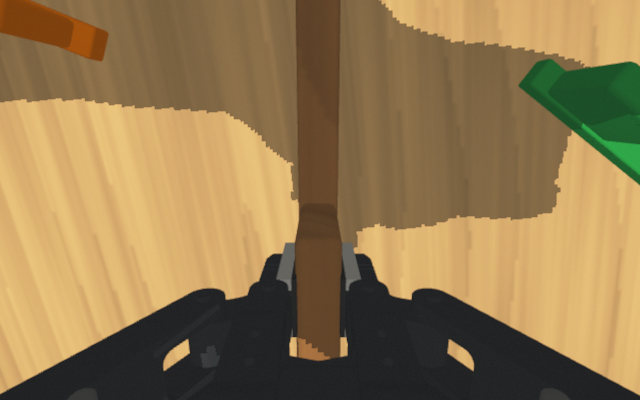

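```bash
python3 - <<'E'
from h import *
for n in ["wrist","scene","side"]:
    im,P=grab(n); 
    if n!="wrist": cv2.imwrite(f"pics/{n}5.png",cv2.resize(im[100:300,160:460],None,fx=2.5,fy=2.5))
    L=todock(P.reshape(-1,3)); L=L[~np.isnan(L[:,0])]
    b=L[(abs(L[:,1])<12)&(L[:,2]>55)&(L[:,2]<84)&(L[:,0]>-310)&(L[:,0]<-100)]
    for a in range(-305,-100,15):
        s=b[(b[:,0]>=a)&(b[:,0]<a+15)]
        if len(s)>5: print(n,a+7,len(s),"ztop",np.round(np.percentile(s[:,2],[10,50,90,97]),1),"y",np.round(np.percentile(s[:,1],[2,98]),1))
    print("xmax",b[:,0].max())
E
```

```text
wrist -253 25 ztop [73.3 74.4 75.4 75.8] y [-9.5  8.3]
wrist -238 1214 ztop [74.3 75.2 76.7 82.2] y [-9.2  8. ]
wrist -223 1362 ztop [74.3 75.1 76.  76.4] y [-9.1  7.9]
wrist -208 1454 ztop [74.3 75.2 76.  76.4] y [-9.1  8. ]
wrist -193 1582 ztop [74.2 75.1 76.  76.4] y [-9.1  8.1]
wrist -178 1689 ztop [74.2 75.1 76.  76.4] y [-9.1  8. ]
wrist -163 1325 ztop [74.1 75.  76.  76.4] y [-9.1  8.2]
xmax -159.01041749843736
scene -298 7 ztop [64.9 67.6 73.8 75. ] y [-10.2  -7.8]
scene -283 11 ztop [64.7 68.5 72.2 74. ] y [-9.3 -8.1]
scene -268 19 ztop [67.1 73.4 76.8 78.2] y [-9.7 -6.5]
scene -253 22 ztop [64.  72.7 80.5 82.5] y [-9.9 -7.4]
scene -238 62 ztop [69.  76.  82.  83.8] y [-9.5  8.4]
scene -223 48 ztop [69.3 75.5 77.  77.5] y [-9.8  6.8]
scene -208 54 ztop [68.  75.6 77.2 77.4] y [-9.7  6.8]
scene -193 51 ztop [70.8 75.3 76.9 77.5] y [-9.7  8.4]
scene -178 58 ztop [67.5 75.9 77.6 78.2] y [-9.5  8.4]
scene -163 49 ztop [67.2 75.4 76.8 78. ] y [-9.5  7.4]
scene -148 59 ztop [70.  75.5 76.7 77.6] y [-9.8  7.6]
scene -133 61 ztop [67.4 75.  77.3 77.6] y [-9.6  8.3]
scene -118 47 ztop [64.2 71.3 76.2 76.9] y [-8.9  8.1]
xmax -119.7912751068247
side -298 14 ztop [65.3 72.4 75.  75.2] y [2.6 9.2]
side -283 24 ztop [63.3 71.  79.3 81.3] y [ 5.3 10. ]
side -268 29 ztop [63.8 72.4 80.3 81. ] y [5.4 9.1]
side -253 27 ztop [62.6 74.  81.2 83.1] y [5.  9.6]
side -238 49 ztop [67.2 74.8 81.7 83.3] y [-7.9  9.1]
side -223 38 ztop [65.  73.6 75.2 76.3] y [-8.1  9.8]
side -208 40 ztop [64.8 73.7 76.  76.6] y [-9.3  9.2]
side -193 39 ztop [66.5 72.7 75.9 76.3] y [-9.5 10.9]
side -178 42 ztop [65.1 74.  75.9 76.8] y [-8.1  9.8]
side -163 43 ztop [64.2 73.7 75.8 76.2] y [-8. 10.]
side -148 44 ztop [65.1 73.8 75.8 76. ] y [-7.5 10. ]
side -133 42 ztop [64.5 73.6 75.8 76.1] y [-8.6 10.5]
side -118 36 ztop [64.  70.5 75.1 76.4] y [-9.4  8.8]
xmax -118.76993227228783
```

View pics/side5.png

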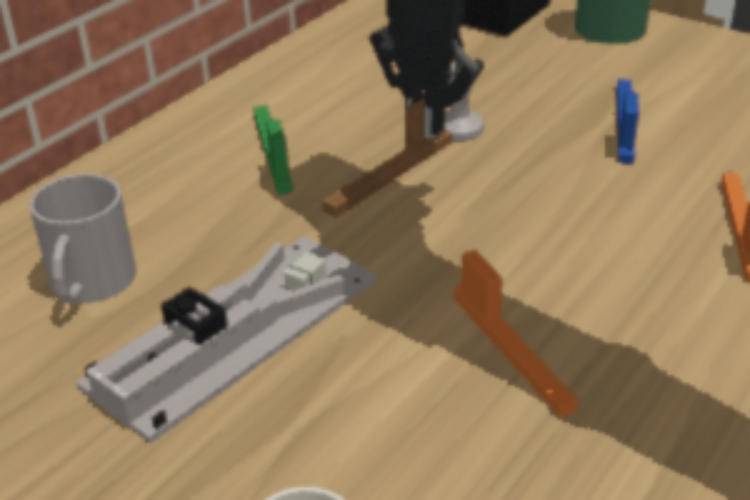

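View pics/scene5.png

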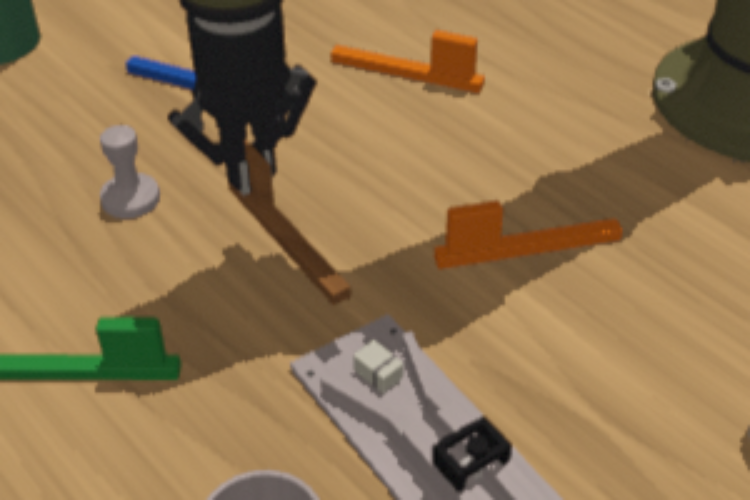

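```bash
cat >> h.py <<'E'
def F(n=4):
    f=np.array([get_state()["contact_force"] for _ in range(1)]).mean(0)
    return np.array([f[:2]@EX,f[:2]@EY,f[2]])
E
python3 - <<'E'
from h import *
print(F())
for u in (14,11,10,9,8.5,8):
    ctrl.movel(tcp(-116,0.5,u),max_speed=.06); ctrl.pause(.1); print(u,np.round(F(),2))
    if F()[2]>2: break
t=get_state(); print(t["tcp_pos"],tcp(-116,.5,u),t["time"])
E
```

```text
[ 0.39239996 -0.15809167 -1.21424466]
14 [-1.03 -0.68 -1.08]
11 [ 0.13 -0.43 -0.61]
10 [ 0.08 -0.31 -1.15]
9 [-0.24  0.76 -0.24]
8.5 [-0.1   0.02 -1.04]
8 [ 0.95 -1.03  0.32]
[ 0.56349997 -0.1539552   0.03438359] [np.float64(0.5634047173385616), np.float64(-0.15391282324645703), 0.0343] 11.8833
```

```bash
python3 - <<'E'
from h import *
U=9.2
ctrl.movel(tcp(-116,.5,U),max_speed=.06)
t0=get_state()["time"]; x=-116
while x<-36:
    x+=4; ctrl.movel(tcp(x,0.3,U),max_speed=.03); f=F(); print(x,np.round(f,1),round(get_state()["time"],2))
    if f[0]<-7: print("stop"); break
im,P=grab("wrist"); cv2.imwrite("pics/w6.png",im)
im,P=grab("scene"); cv2.imwrite("pics/scene6.png",cv2.resize(im[200:360,240:440],None,fx=3.5,fy=3.5))
E
```

```text
-112 [ 0.4 -0.8 -1.4] 12.42
-108 [ 0.8 -0.2 -1. ] 12.7
-104 [-0.3  0.9  0.4] 12.98
-100 [-0.3 -0.2 -1.7] 13.27
-96 [0.5 0.  0.3] 13.55
-92 [-0.3 -0.6 -1.3] 13.83
-88 [-0.4 -0.7  0. ] 14.12
-84 [0.1 0.2 0.6] 14.4
-80 [ 0.4  0.4 -0.1] 14.68
-76 [ 0.  -0.6 -0. ] 14.97
-72 [ 0.3  0.5 -1. ] 15.25
-68 [ 0.3 -0.6 -1.3] 15.53
-64 [ 0.7 -0.2 -0.2] 15.82
-60 [ 0.2  0.2 -0.5] 16.1
-56 [ 0.3 -0.2 -1.2] 16.38
-52 [-0.5  0.9 -0.4] 16.67
-48 [ 0.3  0.3 -0.6] 16.95
-44 [-0.3  0.7 -1.5] 17.23
-40 [ 0.  -0.6 -1.4] 17.52
-36 [ 0.1 -0.5 -1.6] 17.8
```

View pics/scene6.png

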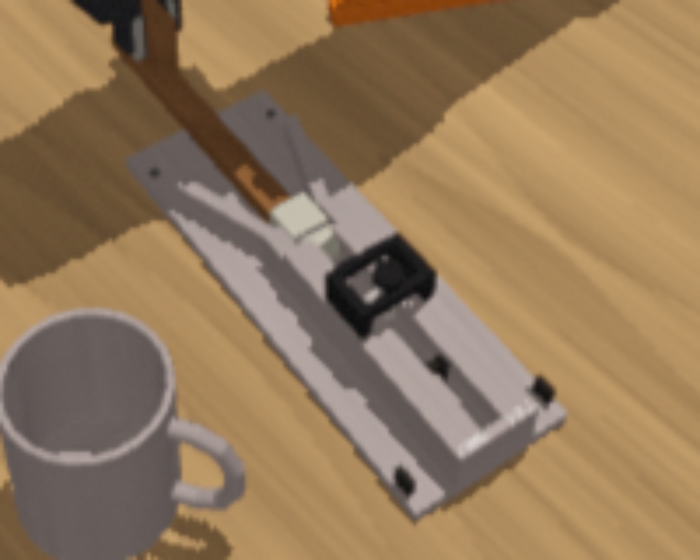

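The scene crop shows the cartridge (300,215 in the crop) already straight in the channel entrance, with the blade square behind it. I'll keep pushing and watch the force.

```bash
python3 - <<'E'
from h import *
U=9.2; x=-36
def f3():
    a=[]
    for _ in range(3): a.append(F()); ctrl.pause(.01)
    return np.mean(a,0)
while x<50:
    x+= 4 if x<0 else 2
    ctrl.movel(tcp(x,0.,U),max_speed=.03); f=f3()
    print(x,np.round(f,1),round(get_state()["time"],2))
    if f[0]<-10: print("stop"); break
    if x in (-16,20,36,50):
        im,P=grab("scene"); cv2.imwrite(f"pics/s7_{x}.png",cv2.resize(im[240:340,290:410],None,fx=3,fy=3))
E
python3 -c "
import cv2,glob,numpy as np
fs=[f'pics/s7_{x}.png' for x in (-16,20,36,50)]
import os
ims=[cv2.imread(f) for f in fs if os.path.exists(f)]
while len(ims)<4: ims.append(ims[-1]*0)
cv2.imwrite('pics/s7.png',np.vstack([np.hstack(ims[:2]),np.hstack(ims[2:])]))"
```

```text
-32 [ 0.2 -0.1 -0.8] 18.21
-28 [-0.1  0.3 -0.3] 18.52
-24 [-0.4 -0.4 -1.2] 18.82
-20 [-0.  -0.3 -0.7] 19.13
-16 [ 0.1 -0.7 -0.2] 19.44
-12 [-0.5 -0.1 -0.7] 19.8
-8 [-0.3  0.1 -1.1] 20.11
-4 [-0.3 -0.4 -1.1] 20.42
0 [ 0.2  0.2 -0.3] 20.73
2 [-0.1  0.2 -0.5] 21.0
4 [-0.1  0.1 -0.7] 21.27
6 [-0.4 -0.2 -0.2] 21.55
8 [-0.2 -0.3 -1. ] 21.82
10 [ 0.   0.2 -0.8] 22.1
12 [-0.6  0.3 -0.6] 22.38
14 [-0.5 -0.  -0.6] 22.65
16 [-4.6  0.1  1. ] 22.93
18 [-5.1  0.2  0.1] 23.2
20 [-4.8 -0.8  0.9] 23.48
22 [-6.1  0.1  0.5] 23.8
24 [-1.3 -0.2 -0.8] 24.07
26 [-1.1  0.  -0.7] 24.35
28 [-0.5 -0.2 -0.9] 24.62
30 [-1.8 -0.  -1.2] 24.9
32 [-1.4  0.2 -0.8] 25.18
34 [-1.2 -0.6 -0.7] 25.45
36 [-1.  -0.4 -0.9] 25.73
38 [-1.2 -0.1 -0.2] 26.05
40 [-1.4 -0.4 -0.9] 26.32
42 [-1.5 -0.1 -0.8] 26.6
44 [-1.5 -0.6 -0.8] 26.88
46 [-2.  -0.8 -0.2] 27.15
48 [-1.5 -0.5 -1.3] 27.43
50 [-1.1 -0.5 -0.4] 27.7
```

View pics/s7.png

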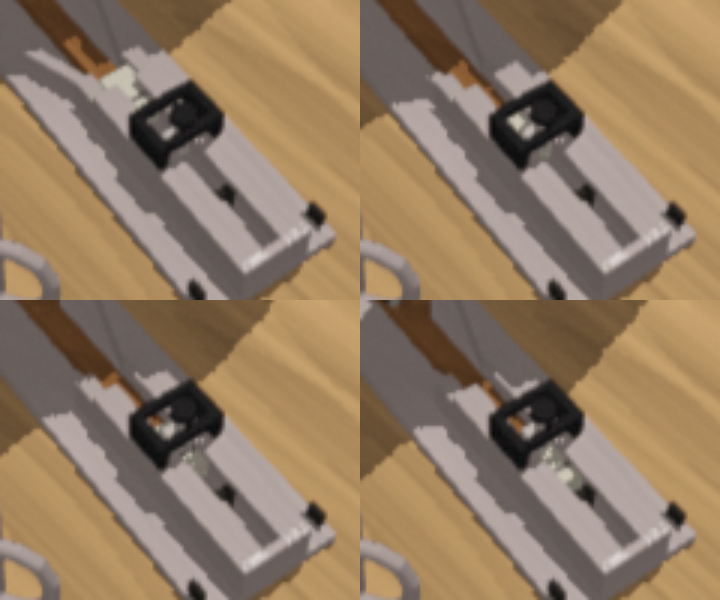

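```bash
python3 - <<'E'
from h import *
U=9.2; x=50
def f3():
    a=[]
    for _ in range(3): a.append(F()); ctrl.pause(.01)
    return np.mean(a,0)
while x<82:
    x+=1
    ctrl.movel(tcp(x,0.,U),max_speed=.02); f=f3()
    print(x,np.round(f,1),round(get_state()["time"],2))
    if f[0]<-6.2: print("stop"); break
im,P=grab("scene"); cv2.imwrite(f"pics/s8.png",cv2.resize(im[240:340,290:410],None,fx=5,fy=5))
im,P=grab("side"); cv2.imwrite(f"pics/s8b.png",cv2.resize(im[190:280,180:310],None,fx=5,fy=5))
E
```

```text
51 [-2.3  0.1 -0.2] 28.02
52 [-2.4 -0.7 -0.1] 28.3
53 [-2.3 -0.3 -0.7] 28.57
54 [-1.9  0.1 -1.1] 28.85
55 [-1.7 -0.2 -0.3] 29.12
56 [-2.7 -0.3 -0.4] 29.4
57 [-2.1 -0.3 -0.4] 29.68
58 [-0.6 -0.1 -1.1] 29.95
59 [-2.2 -0.3  0.1] 30.23
60 [-4.6  0.1  0.5] 30.5
61 [-4.2 -0.7  0.1] 30.77
62 [-4.1 -0.4  0.2] 31.05
63 [-5.2  0.2  1. ] 31.32
64 [-6.5  0.5  1. ] 31.6
stop
```

View pics/s8.png

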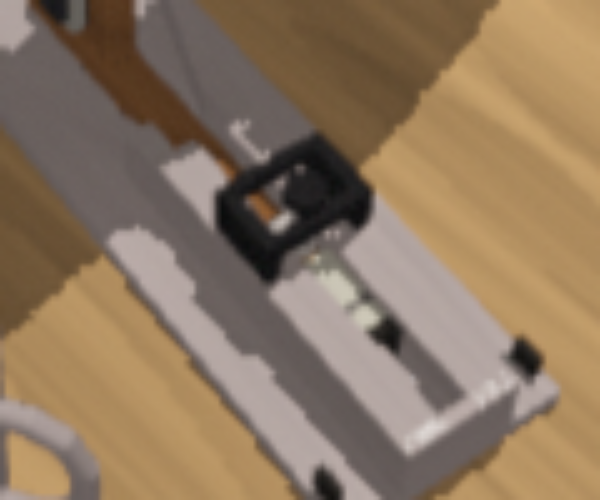

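View pics/s8b.png

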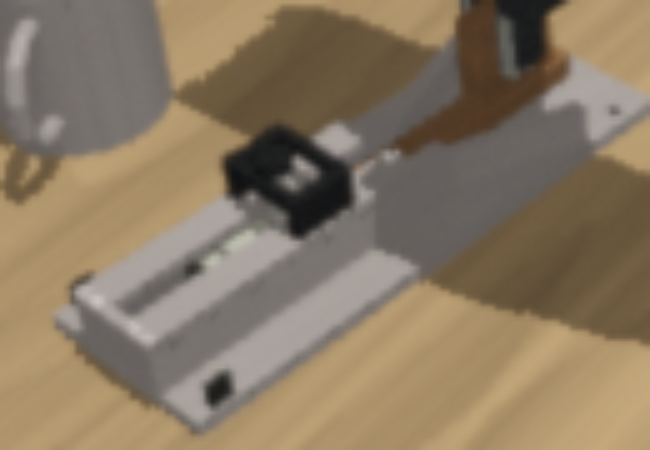

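```bash
python3 - <<'E'
from h import *
U=9.2; x=64
def f3():
    a=[]
    for _ in range(3): a.append(F()); ctrl.pause(.01)
    return np.mean(a,0)
def knob():
    o=[]
    for n in ("scene","side"):
        im,P=grab(n); L=todock(P.reshape(-1,3)); s=L[(L[:,0]>35)&(L[:,0]<75)&(abs(L[:,1])<6)&(L[:,2]>45)&(L[:,2]<80)]
        o.append((len(s),np.round(np.percentile(s[:,2],[50,75,90]),1)))
    return o
print(knob())
d=np.load("w1.npz"); L=todock(d["P"].reshape(-1,3)); s=L[(L[:,0]>35)&(L[:,0]<75)&(abs(L[:,1])<6)&(L[:,2]>45)&(L[:,2]<80)]; print("orig wrist",np.percentile(s[:,2],[50,75,90]))
while x<67:
    x+=1
    ctrl.movel(tcp(x,0.,U),max_speed=.02); f=f3()
    print(x,np.round(f,1),round(get_state()["time"],2),knob())
    if f[0]<-8.5: print("stop"); break
im,P=grab("scene"); cv2.imwrite(f"pics/s9.png",cv2.resize(im[240:340,290:410],None,fx=5,fy=5))
E
```

```text
[(112, array([60.8, 65. , 66.5])), (64, array([58.5, 64.3, 65.5]))]
orig wrist [64.05804628 65.34599918 66.12219339]
65 [-6.9  0.7  1.7] 32.08 [(113, array([61.1, 65.1, 66.4])), (65, array([60. , 64.2, 65.4]))]
66 [-7.5  0.5  2. ] 32.45 [(114, array([60.7, 65.5, 66.3])), (65, array([59. , 63.8, 64.9]))]
67 [-9.7  0.6  2.3] 32.83 [(113, array([60.6, 65.1, 66.6])), (68, array([59. , 64.4, 65.2]))]
stop
```

View pics/s9.png

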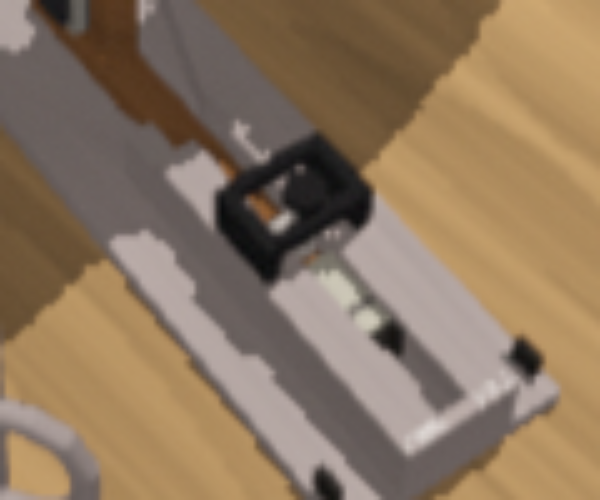

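```bash
python3 - <<'E'
import cv2,numpy as np
a=[cv2.resize(cv2.imread(f"pics/s7_{x}.png"),(120,100),interpolation=cv2.INTER_AREA) for x in (-16,36,50)]
a+=[cv2.resize(cv2.imread(f"pics/{x}.png"),(120,100),interpolation=cv2.INTER_AREA) for x in ("s8","s9")]
s0=cv2.imread("pics/scene0.png")[240:340,290:410]
a=[s0]+a
c=[cv2.resize(np.clip(i[20:60,38:78].astype(float)*2,0,255).astype(np.uint8),None,fx=6.5,fy=6.5,interpolation=cv2.INTER_NEAREST) for i in a]
cv2.imwrite("pics/cmp.png",np.vstack([np.hstack(c[:3]),np.hstack(c[3:])]))
E
```

View pics/cmp.png

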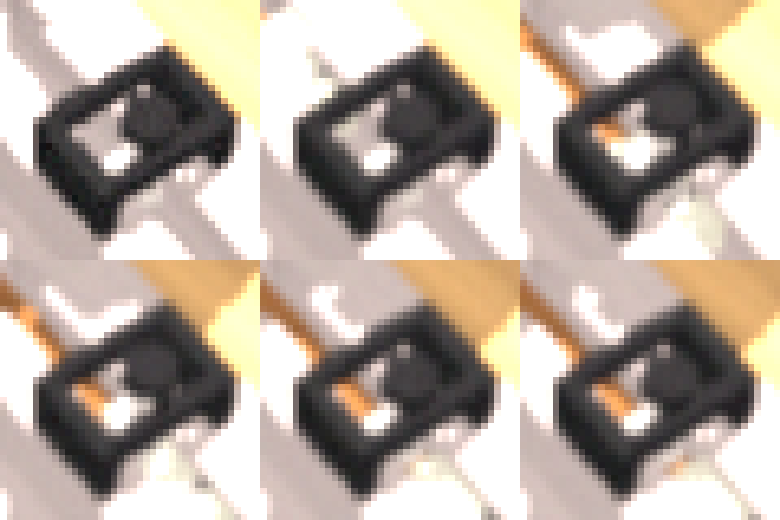

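The knob comparison (raised in tiles 3 and 4, down in tiles 1, 2, 5 and 6) shows the pawl has dropped, at about 64 mm. I'm drawing the stick out now.

```bash
python3 - <<'E'
from h import *
U=9.2
ctrl.pause(.2)
ctrl.movel(tcp(55,0.,U),max_speed=.03); print(F())
ctrl.movel(tcp(-10,0.,U),max_speed=.06); print(F())
ctrl.movel(tcp(-125,0.,U),max_speed=.08); print(F())
ctrl.movel(tcp(-135,0.,80),max_speed=.1)
im,P=grab("scene"); cv2.imwrite(f"pics/s10.png",cv2.resize(im[240:340,290:410],None,fx=5,fy=5))
g=[.4468,-.2603]; q=quat(np.radians(111.4))
ctrl.movep(g+[.0263+.05],q); ctrl.movel(g+[.0263+.004],max_speed=.08)
for u in (2,1,.3):
    ctrl.movel(g+[.0263+u/1000],max_speed=.03); f=F(); print(u,f)
    if f[2]>2.5: break
print(get_state()["time"])
E
```

```text
[-0.16486132 -0.11652496 -0.42836835]
[-0.29607061  0.63095257 -1.32999786]
[-0.43066891 -0.66375702 -0.60146445]
2 [-0.25717376  0.16915564 -0.94774444]
1 [ 0.36475475 -0.48324965 -0.25263715]
0.3 [ 0.50881023 -0.02539352 -0.16613491]
39.575
```

View pics/s10.png

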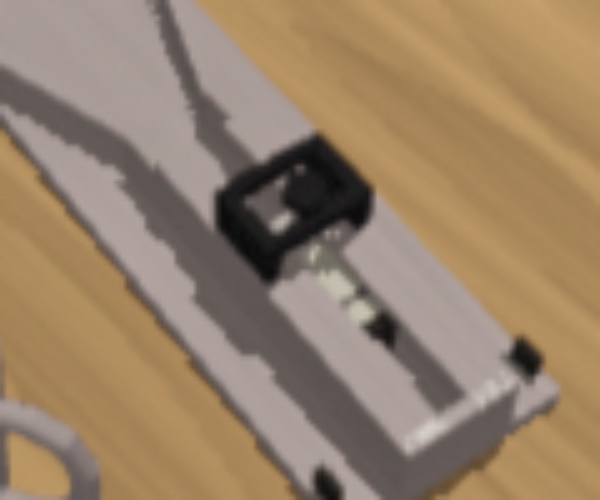

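The cartridge is behind the pawl, with nothing visible in the opening ahead of it, and the knob is down. I release the stick and retreat.

```bash
python3 - <<'E'
from h import *
g=[.4468,-.2603]
ctrl.movel(g+[.0263],max_speed=.03); print(F())
ctrl.ungrasp(); ctrl.pause(.2); ctrl.movel(g+[.20],max_speed=.15); ctrl.pause(.3)
for n in("scene","side"):
    im,P=grab(n); cv2.imwrite(f"pics/{n}11.png",im)
    for t in ["stick_grip","tamper","cup","pitcher","cartridge_center"]:
        for r in models.masks_of(n,t):
            p=P[r["mask"]]; p=p[~np.isnan(p[:,0])]
            if t=="stick_grip" and abs(np.median(p[:,0])-.44)>.05: continue
            if len(p): print(n,t,round(r["p"],2),np.round(np.median(p,0),3),np.round(np.percentile(p[:,2],[2,98]),3),np.round(todock(np.median(p,0)[None]),0) if t[:3]=="car" else "")
print(get_state()["time"],get_state()["width"])
E
```

```text
[0.26017198 1.33263283 3.63176925]
scene stick_grip 0.86 [ 0.44  -0.235  0.015] [0.001 0.064] 
scene stick_grip 0.72 [ 0.404 -0.013  0.016] [0.001 0.064] 
scene stick_grip 0.65 [ 0.44  -0.388  0.017] [0.003 0.064] 
scene tamper 0.88 [ 0.618 -0.298  0.026] [0.008 0.085] 
scene cup 0.6 [0.356 0.301 0.036] [0.003 0.063] 
scene pitcher 0.75 [0.762 0.134 0.056] [0.004 0.097] 
scene cartridge_center 0.68 [0.599 0.184 0.029] [0.026 0.032] [[78.  4. 29.]]
side stick_grip 0.72 [ 0.424 -0.36   0.024] [0.004 0.063] 
side stick_grip 0.61 [ 0.432 -0.221  0.015] [-0.     0.063] 
side tamper 0.64 [ 0.607 -0.299  0.022] [0.    0.083] 
side cup 0.73 [0.368 0.297 0.034] [0.002 0.062] 
side pitcher 0.68 [0.738 0.142 0.065] [0.005 0.095] 
side cartridge_center 0.41 [0.608 0.185 0.027] [0.026 0.03 ] [[81. -5. 27.]]
42.9167 0.08528458369619783
```

View pics/scene11.png

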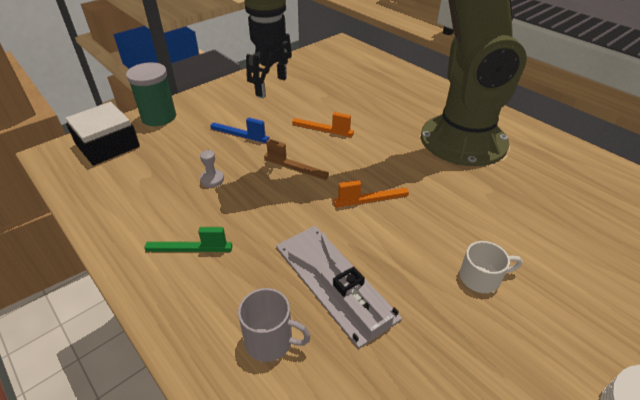

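View pics/side11.png

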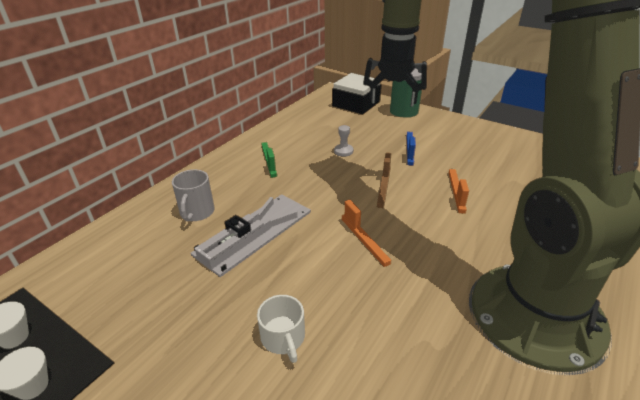

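```bash
python3 - <<'E'
import cv2,numpy as np
a=[cv2.imread(f"pics/{f}")[260:300,328:368] for f in("scene0.png","scene11.png")]
cv2.imwrite("pics/cmp2.png",np.hstack([cv2.resize(np.clip(i*2.0,0,255).astype(np.uint8),None,fx=8,fy=8,interpolation=0) for i in a]))
E
```

```text
(no output)
```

View pics/cmp2.png

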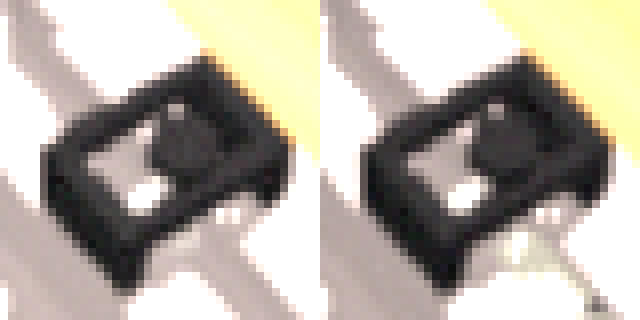

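The knob sits exactly as it did at the start (down), and the cartridge is beyond it. I'm handing the job in.

```bash
python3 -c "
from h import *
print(ticket.close_job())"
```

```text
the job is handed in; nothing more can be done
None
```

The cartridge is latched in the dock's covered channel and the job is handed in, at about 43 s of the 66 s allowed; `close_job()` gives no verdict.

- **Pushing:** I gripped the brown wooden stick, passing over the green, blue and two orange look-alikes. I pushed the cartridge down the channel in 1 to 4 mm steps. The pawl ramp took about 5 to 6 N. The highest push reading was 9.7 N, at full travel with the buffer pressed in, against the 18 N limit.
- **Setting down:** I drew the stick straight out and stood it back at its original spot on the counter, clear of the dock.
- **Cartridge and pawl:** the networks put the visible part of the cartridge about 78 to 81 mm past the mouth. The pawl knob looks the same as in the starting picture, so it is down.
- **Stick and bystanders:** the stick is upright on the counter and released. The mug, jug and tamper show no visible movement.
- **Weak check:** the depth reading of the knob height was too coarse to show whether the pawl had dropped. I judged that from comparing the pictures and from the force pattern.

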